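Load a battery pack into the charger dock through its check flap

ROBOT

A 6-joint arm with a two-finger parallel gripper is mounted at the origin on the work surface. World frame = base frame: x ahead of the robot, y to its left, z up, the work surface at z = 0. Lengths are in mm, angles in rad, forces in N, time in s.
With the tool pointing down it reaches from about 350 to 850 mm from the base axis. Payload 8.1 kg.
Tool frame: the origin (TCP) lies at the very end of the fingers, on their centre line; the grasp point (between the pads) lies 19 mm behind it; z points along the fingers, x is the direction in which the jaws open and shut, and the axes are right-handed (so a half turn about z gives the same grasp; the last joint's range is limited). The gripper opens to 93 mm and grips with 3 to 60 N. Pads are 15 mm wide; open, the fingers measure 128 mm over their backs; the gripper's body (75 mm by 188 mm) begins 65 mm behind the grasp point.
Start: joints at [1.187, 0.13, 1.488, -0, 1.523, -0.085], TCP at [176.602, 573.425, 218.635] pointing down, gripper open.
Joint ranges: [-2.96, 2.96], [-0.89, 2.26], [0.02, 2.5], [-1.34, 4.48], [0, 2.73], [-2.66, 2.66]. Speed limits (rad/s): [2.39, 2.39, 2.79, 3.14, 3.14, 3.14].

INTERFACE

Orientations are given as a 3x3 rotation matrix whose columns are the frame's x, y, z axes.
In Python, from plant import manip gives the robot as it stands.
- The arm moves only by the shell command python3 -m jog 'ROWS' [FORCE]. ROWS is JSON, a list that holds one entry, the list of rows, each a list of 7 numbers: the opening, from 0 (shut) to 1 (fully open), then the shift along the tool's x, y, z in m, then the turn, a rotation vector about the tool's x, y, z in degrees. In form: [[[jaw, dx, dy, dz, ax, ay, az], ...]]. A call has 1 to 20 rows; each row is the pose to reach, as a shift and turn from the pose commanded when the call began, along the tool's axes at that moment; what a row does not reach only later rows make up. A row lasts 1/8 s, in which the tool goes at most 62.5 mm and 10.7 degrees, less where a joint would pass 70% of its speed; a pose out of reach is approached as far as the arm can. A call with a gripper value outside its range is refused whole. The fingers move at their own pace and stop on an object; FORCE is the grip in N (left out, the last holds). Time passes only in rows, so rows that repeat a pose let the fingers close. It gives the time, the measured TCP pose, the force and the opening at its end, in the units of the state.
- manip.state(): the state, without advancing time (a new reading comes with each control period).
- manip.snapshot(name): name is "scene" or "top" or "wrist"; returns (picture, depth): 384x512x3 uint8, red, green, blue; 384x512 float32, mm along the optical axis (not along the pixel's ray), 0 where there is no reading.
- manip.get_calibration(name): a dict with "vfov" (degrees; the focal length in pixels is half the picture's height over the tangent of half this angle, whatever the lens; pixels are square), "cx", "cy" (the principal point, pixels), "extrinsics" (4x4, takes a point from camera to world coordinates); the wrist camera has in their place "T_tool_cam" (4x4, takes a point from camera to tool coordinates, whose origin is the TCP and whose axes are the tool frame's). Camera axes: x right, y down, z forward; pixel columns grow to the right and rows downward; lengths in mm; the calibration is good to about 2 mm. A picture is of the moment at which its call begins: read the wrist's pose just before it. get_calibration takes no time and is no camera call.
- manip.sign_off(): hands the job in, once; it reports no verdict.
The state is a dict: "time_s": time; "qpos": joint angles; "dq": joint speeds; "joint_torque": joint torques, N m; "position": TCP position; "eef_rot": TCP orientation; "ft_force": force on the tool from outside, world axes, zero at the start; "wrist_torque": the same for the moment, N m; "width": opening from 0.0 (shut) to 1.0 (fully open).
Only numpy, scipy, OpenCV 4.12 (cv2) and the standard library are available. Lean on these libraries where they do the work, as an engineer would, in place of code of your own. Each camera call takes 0.05 s, during which the arm holds its last target. There are 200 camera calls.

TASK

Set the wide two-cell battery pack down on the charger's loading plate with its contact end towards the check flap, then push it from behind under the flap and into the charger, through the drag of the gripping springs, until it is fully home on the contact inside and the flap has fallen shut behind it. The charger's stop cannot be seen and its depth is not known: feel for it, and from the flap on never press on the pack with more than 20 N. Leave everything else on the mat where it is and take the hand away.

Things in the scene. Friction and masses are not known exactly. Their poses are not given: they have to be found in the camera images.
- pack_mid (a point): Centre (14 mm above its underside) of the wide two-cell battery pack to load: black hard-case box 70 mm long (its x), 56 mm wide (y), 28 mm tall, 0.15 to 0.27 kg, pale blank sticker on top, loose and flat on the mat. Its +x end is the contact end (two brass pads, sides slanting in by 4 mm over the last 11 mm); the -x end, the tail, is a plain flat grey face.
- pack_nose (a point): Middle of the pack's contact end face, 35 mm along +x from pack_mid.
- bay: The charger dock, fixed on the mat. Origin on the mat, mid-lane, straight below the check flap's hinge; x points along the lane into the charger, y left, z up. The lane has 20 mm high walls 59 mm apart from x = 0 to 60 mm and is open above; its floor is 5 mm above the mat. The flap's bracket (53 mm high) stands outside the left wall at x = 0.
- plate_mid (a point): On top of the aluminium loading plate, bay x = -47 mm, mid-lane: a pack centred here ends 12 mm short of the flap. The plate lies in front of the flap from bay x = -95 mm to 0, is 110 mm wide, 5 mm above the mat and flush with the lane floor. Two flared guides, 16 mm high, from bay x = -25 mm to 2 mm (76 mm apart at their free ends) lead into the lane.
- flap_free (a point): On the lane floor at the hinge line, bay y = -10 mm: middle of the free way to the right of the flap (y = -29 to 7 mm), open above all along. Shut fingers pointing down, up to 30 mm broad across the lane, can follow the pack past the flap here, pushing the right part of its tail. Before the pack is between the walls such an off-centre push turns it: push mid-tail first.
- tunnel (a point): On the lane floor where it enters the grey housing, bay x = 72 mm. The housing reaches to x = 176 mm, is 132 mm wide and its top 51 mm above the mat; its tunnel is 68 mm wide and 35 mm high. Inside, unseen, is the contact head (two sprung cheeks, spring contact, rubber stop), left anywhere in a range of 24 mm along the lane; its place is not measured.
- home_line (a point): On the lane floor, bay x = 42 mm: the tail of a pack that is fully home lies 12 mm before to 12 mm past this, depending on the head. Over the last 20 mm the cheeks drag with about 4 to 10 N and hold the pack where it is left: that is not yet home. 5 mm before home it meets the spring contact (1 N); at home the rubber stop, about 5 N more per mm. A push of 12 to 16 N seats it.
- flap (a joint): Swing of the check flap (rad): 0 hangs shut, grows as its lower edge swings inward (bay +x), up to 1.5; never outward. Dark steel plate 22 mm wide over the left part of the lane (bay y = 7 to 29 mm), axle 49 mm and lower edge 21 mm above the mat. The pack lifts it (under 1 N); it rides on the pack's top and falls shut by itself once the tail is about 25 mm past the hinge.
- flap_edge (a point): Middle of the flap's lower edge (shut: bay x = 0, y = 18 mm, 21 mm above the mat).
- contact (a joint): Travel (m) of the charger's spring contact, hidden in the housing: 0 when no pack touches it, grows as the pack pushes it in, 0.005 when the pack just meets the rubber stop (home); at most 0.010.
- slim_mid (a point): Bystander: centre of a narrow black pack, 98 x 30 x 18 mm, with a small plug at one end. Not the one to load. Leave it.
- meter_mid (a point): Bystander: centre of a grey handheld meter 130 x 72 mm, 26 mm high with a round dial to 34 mm. Leave it.
- cell_stick: Bystander: two small round cells taped end to end, 100 mm long, 15 mm thick, origin at its underside. Leave it.
- servo: Bystander: small black servo, 54 x 20 x 43 mm, origin at its underside. Leave it.
- tape: Bystander: roll of tape lying flat, 90 mm across, 19 mm high, origin at its underside. Leave it.
- driver: Bystander: screwdriver lying on the mat. Leave it.
- jar: Bystander: small clear jar with a white cap, 48 mm across, 55 mm high, origin at its underside. Leave it.
Not all that is in view belongs to the job. What is shaped like the part that bears pack_mid but blue or turquoise is not meant.

How it is judged (in metres and radians):
On the way, in this order (a step that is already met when the one before it is completed fails the run):
1. the pack lies flat on the loading plate in front of the flap, contact end towards it (x of pack_mid in the frame of bay between -0.1 and -0.02 m and y of pack_mid in the frame of bay between -0.03 and 0.03 m and z of pack_mid in the frame of bay below 0.023 m and angle between pack_mid's own z axis and vertical below 0.1 rad and x of pack_nose in the frame of bay above -0.06 m), for 0.2 s.
2. the pack goes in under the flap and lifts it (value of joint flap above 0.5 rad and x of pack_nose in the frame of bay between 0.01 and 0.07 m and z of pack_mid in the frame of bay below 0.023 m), for 0.05 s.
3. the pack is home on the contact (pressed in more than 4 mm) (value of joint contact above 0.004 m), for 0.2 s.
At the end, for the whole second after the job is handed in: The pack lies still and flat in the lane, contact end first, holding the spring contact in by more than 4 mm (within about 1 mm of the rubber stop); the flap hangs shut behind it (under 0.1 rad); nothing is touched by the robot (value of joint contact above 0.004 m and value of joint flap below 0.1 rad and x of pack_nose in the frame of bay above 0.09 m and z of pack_mid in the frame of bay below 0.023 m and linear speed of pack below 0.01 m/s).
It fails at once if with the pack in the lane and well under the flap (its middle more than 25 mm past the hinge line) the fingers press on it with more than 20 N (contact force between the fingers and pack above 20 N and x of pack_mid in the frame of bay above 0.025 m and y of pack_mid in the frame of bay between -0.01 and 0.01 m and z of pack_mid in the frame of bay below 0.03 m).
It fails at once if a bystander is moved by more than 30 mm (distance of any of slim_mid, meter_mid, cell_stick, servo, tape, driver, jar from where it was at the start of the episode above 0.03 m).
It also fails if it takes over 69 s, if anything falls off the work surface, if the arm or the gripper's body presses on something with over 40 N, if the wrist force passes 120 N, or if a joint passes its speed limit or range.

## Working session

There is one attempt and no reset: what is moved stays moved. The work goes in short steps, Python scripts to look and compute and a shell command to move; the robot and the scene stay as the last step left them, time stands still between calls to the robot, and variables do not carry over. Pictures are saved under pics/ and viewed, about 8 in all and at most 12, crops included, and the job is handed in when it is done.

```bash
mkdir -p pics; ls; cat > h.py <<'E'
import numpy as np,cv2
from plant import manip
def snap(n,f):
    s=manip.state(); p,d=manip.snapshot(n)
    c=manip.get_calibration(n)
    T=np.eye(4);
    if n=="wrist":
        T[:3,:3]=s["eef_rot"];T[:3,3]=s["position"];T=T@np.array(c["T_tool_cam"])
    else: T=np.array(c["extrinsics"])
    np.savez(f"pics/{f}.npz",p=p,d=d,T=T,c=[192/np.tan(np.radians(c["vfov"])/2),c["cx"],c["cy"]])
    return p
def show(p,f,s=1.5): cv2.imwrite(f"pics/{f}.png",cv2.resize(p[...,::-1],None,fx=s,fy=s,interpolation=cv2.INTER_CUBIC))
def pt(f,u,v,z=None):
    "world point at pixel; z plane if given else depth"
    a=np.load(f"pics/{f}.npz");k,cx,cy=a["c"];T=a["T"]
    r=np.array([(u-cx)/k,(v-cy)/k,1.])
    if z is None: t=np.median(a["d"][int(v)-1:int(v)+2,int(u)-1:int(u)+2])
    else: t=(z-T[2,3])/(T[:3,:3]@r)[2]
    return T[:3,:3]@(r*t)+T[:3,3]
E
python3 - <<'E'
from h import *
a=snap("top","top");show(a,"top")
b=snap("scene","scene");show(b,"scene")
for n in("top","scene","wrist"):print(manip.get_calibration(n))
E
```

```text
pics
{'vfov': 43.13543020265432, 'cx': 258.3037679705892, 'cy': 193.49987862538904, 'extrinsics': array([[-3.06041002e-03, -9.83879004e-01,  1.78809228e-01,
         3.31780257e+02],
       [-9.99927537e-01,  9.29023001e-04, -1.20024120e-02,
        -1.71131202e+01],
       [ 1.16428033e-02, -1.78833003e-01, -9.83810552e-01,
         1.29251022e+03],
       [ 0.00000000e+00,  0.00000000e+00,  0.00000000e+00,
         1.00000000e+00]])}
{'vfov': 43.85867676688109, 'cx': 259.7780004375113, 'cy': 196.63789500544624, 'extrinsics': array([[-6.88696970e-02,  6.30812480e-01, -7.72872939e-01,
         1.48116859e+03],
       [ 9.97625375e-01,  4.41368950e-02, -5.28729251e-02,
         3.98544994e+01],
       [ 7.59310701e-04, -7.74678998e-01, -6.32354232e-01,
         8.21900764e+02],
       [ 0.00000000e+00,  0.00000000e+00,  0.00000000e+00,
         1.00000000e+00]])}
{'vfov': 68.25712254799193, 'cx': 255.06475760767026, 'cy': 190.2486462294981, 'T_tool_cam': array([[ 9.99999915e-01,  3.60021445e-04,  1.98892123e-04,
         3.97142281e-02],
       [-4.02132499e-04,  9.57350201e-01,  2.88929804e-01,
        -8.14816932e+01],
       [-8.63884882e-05, -2.88929860e-01,  9.57350264e-01,
        -1.64901755e+02],
       [ 0.00000000e+00,  0.00000000e+00,  0.00000000e+00,
         1.00000000e+00]])}
```

View pics/top.png

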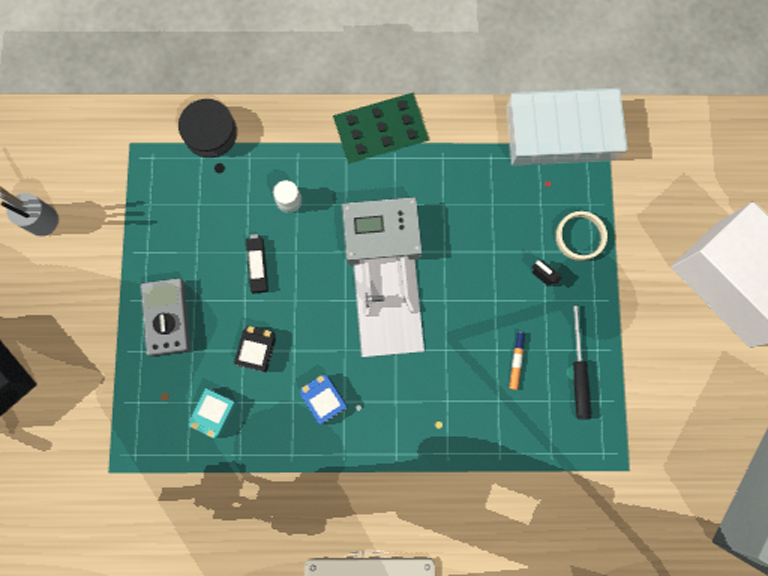

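View pics/scene.png

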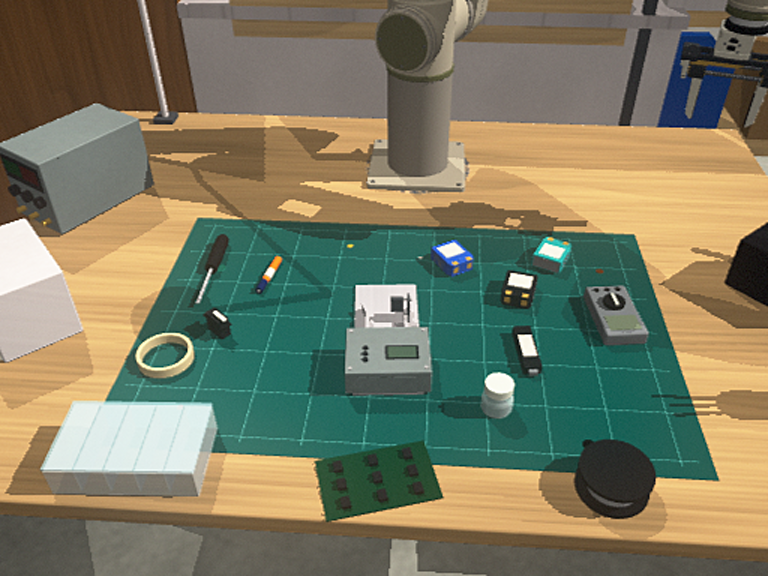

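The black pack is at about (256,348) in the top view, brass pads facing away from the robot. The dock's plate is at about (392,320) and its housing at (382,228). I'll enlarge both to read corners.

```bash
python3 - <<'E'
from h import *
a=np.load("pics/top.npz")["p"][120:250,140:300]
show(a,"crop",5)
E
```

```text
(no output)
```

View pics/crop.png

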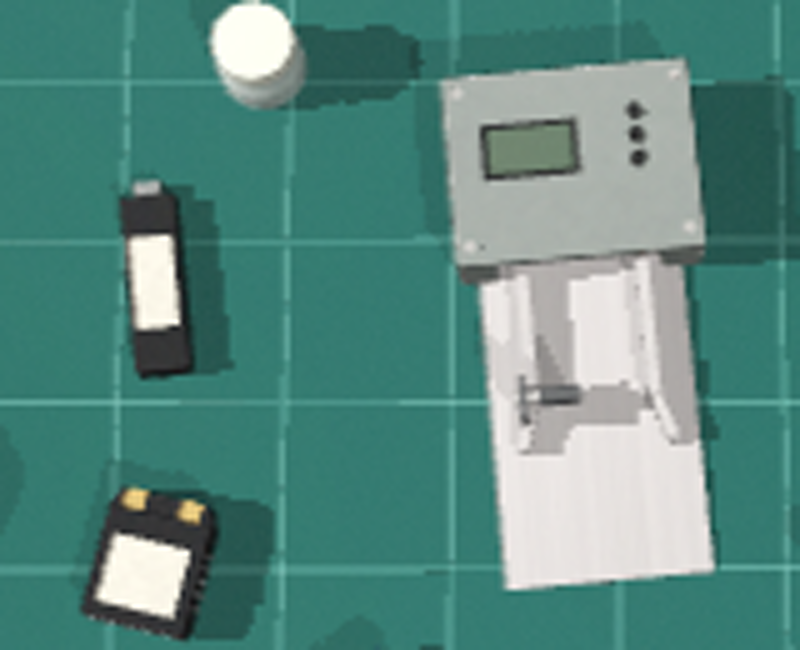

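```bash
python3 - <<'E'
from h import *
P=lambda L,z:np.array([pt("top",140+(u+.5)/5-.5,120+(v+.5)/5-.5,z) for u,v in L])
h=P([(442,82),(684,60),(704,246),(458,266)],51);print("house",h.round(0))
p=P([(506,588),(714,570)],5);print("plate",p.round(0))
b=P([(82,612),(188,638),(215,512),(120,488)],28);print("pack",b.round(0), b.mean(0))
s=P([(112,534),(190,550),(178,620),(95,602)],28);print("stk",s.round(0),s.mean(0))
f=P([(520,395),(580,395)],49);print("flap",f.round(0))
for A in(((h[0]-h[3]),(h[1]-h[2]),(p[0]-p[1]),(h[0]-h[1]),(h[3]-h[2]))):print(np.degrees(np.arctan2(A[1],A[0])))
for A in(((b[3]-b[0]),(b[2]-b[1]),b[0]-b[1],b[3]-b[2],s[0]-s[3],s[1]-s[2])):print("pk",np.degrees(np.arctan2(A[1],A[0])))
s=manip.state();print(s["position"],s["eef_rot"],s["ft_force"])
E
```

```text
house [[713.  48.  51.]
 [725. -81.  51.]
 [623. -90.  51.]
 [613.  38.  51.]]
plate [[448.  14.   5.]
 [457. -96.   5.]]
pack [[434. 233.  28.]
 [420. 178.  28.]
 [486. 166.  28.]
 [499. 215.  28.]] [459.86262446 198.00916405  28.        ]
stk [[475. 219.  28.]
 [466. 178.  28.]
 [430. 183.  28.]
 [439. 227.  28.]] [452.4663803  201.70455897  28.        ]
flap [[544.   6.  49.]
 [544. -25.  49.]]
5.242266832128494
5.3516219508985845
94.83504990098626
95.43121698514528
94.74170098392663
pk -15.21059902122907
pk -10.647297959446119
pk 76.20647155081292
pk 75.71829484363512
pk -12.199687616880226
pk -8.197798223178882
[176.42451959 572.93706208 217.685945  ] [[ 2.94378189e-01  9.55688801e-01 -6.31146661e-04]
 [ 9.55687511e-01 -2.94378832e-01 -1.57615803e-03]
 [-1.69211280e-03 -1.39192436e-04 -9.99998559e-01]] [-0.66120425 -0.06377488  0.42289814]
```

```bash
python3 -m jog '[[[1,-0.137,0.188,0.049,0,0,-2],[1,-0.137,0.188,0.049,0,0,-2],[1,-0.137,0.188,0.049,0,0,-2],[1,-0.137,0.188,0.049,0,0,-2],[1,-0.275,0.376,0.098,0,0,-4],[1,-0.275,0.376,0.098,0,0,-4],[1,-0.275,0.376,0.098,0,0,-4],[1,-0.275,0.376,0.098,0,0,-4],[1,-0.275,0.376,0.098,0,0,-4],[1,-0.275,0.376,0.098,0,0,-4],[1,-0.275,0.376,0.098,0,0,-4]]]' 25
python3 - <<'E'
from h import *
show(snap("wrist","w1"),"w1")
E
```

```text
time_s: 1.48
position: [454.4, 201.1, 120.9]
eef_rot: [[0.225, 0.974, 0.0], [0.974, -0.225, 0.0], [0.0, 0.0, -1.0]]
ft_force: [0.4, -0.2, -0.3]
width: 0.999
```

View pics/w1.png

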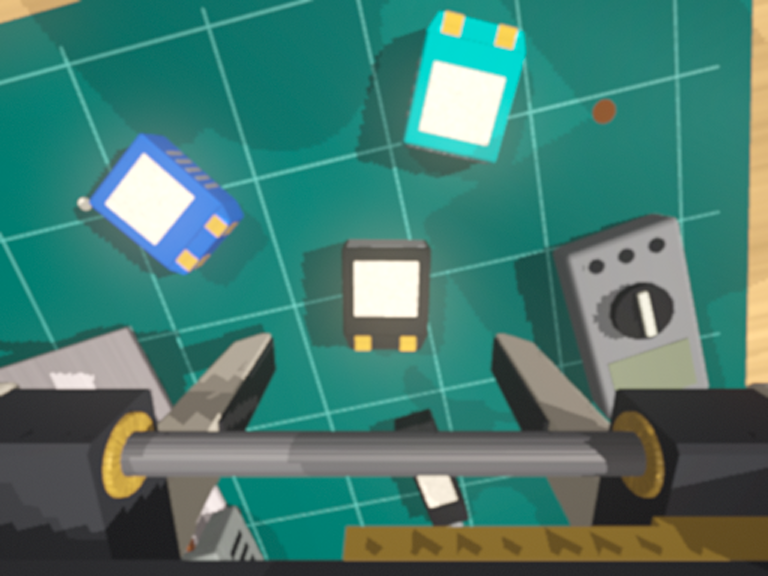

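The wrist view shows the black pack well aligned with the tool: tail top edge at y≈248, and sides at x≈345 and x≈429. The brass pads are at (363,343) and (408,343).

```bash
python3 - <<'E'
from h import *
s=manip.state();R=s["eef_rot"]
for u,v in [(344,249),(430,249),(347,330),(428,330),(363,350),(408,350),(352,262),(419,318),(352,318),(419,262)]:
    w=pt("w1",u/1.5,v/1.5,28); print(u,v,w.round(1),(R.T@(w-s["position"])).round(1), pt("w1",u/1.5,v/1.5)[2].round(1))
E
```

```text
344 249 [422.7 184.2  28. ] [-23.7 -27.2  92.9] 25.8
430 249 [434.6 235.9  28. ] [ 29.4 -27.2  92.9] 26.7
347 330 [475.4 172.6  28. ] [-23.2  26.8  92.9] 26.5
428 330 [487.3 224.2  28. ] [29.8 26.8 92.9] 25.7
363 350 [491.7 179.3  28. ] [-12.9  41.1  92.9] 26.1
408 350 [498.4 208.5  28. ] [17.  41.1 92.9] 25.8
352 262 [431.8 187.   28. ] [-18.9 -18.9  92.9] 27.1
419 318 [477.8 220.1  28. ] [23.7 18.4 92.9] 27.2
352 318 [468.  177.8  28. ] [-19.7  18.4  92.9] 26.9
419 262 [441.2 227.6  28. ] [ 22.8 -18.9  92.9] 27.3
```

```bash
python3 -m jog '[[[1,0.003,0.007,0.06,0,0,0],[1,0.003,0.007,0.09,0,0,0],[1,0.003,0.007,0.115,0,0,0],[1,0.003,0.007,0.115,0,0,0],[1,0.003,0.007,0.115,0,0,0],[0.5,0.003,0.007,0.115,0,0,0],[0.5,0.003,0.007,0.115,0,0,0],[0.5,0.003,0.007,0.115,0,0,0],[0.5,0.003,0.007,0.115,0,0,0],[0.5,0.003,0.007,0.115,0,0,0],[0.5,0.003,0.007,0.115,0,0,0],[0.5,0.003,0.007,0.115,0,0,0],[0.5,0.003,0.007,0.1,0,0,0],[0.5,0.003,0.007,0.065,0,0,0],[0.5,0.003,0.007,0.065,0,0,0],[0.5,0.003,0.007,0.065,0,0,0]]]' 25
python3 - <<'E'
from h import *
s=manip.state();print(s["position"],s["width"])
b=np.radians(5.1);x=np.array([np.cos(b),np.sin(b),0]);O=np.array([547,-32.6,0])
d=O-50*x-s["position"];d[2]=0;print(s["eef_rot"].T@d)
E
```

```text
time_s: 3.52
position: [462.2, 201.2, 55.2]
eef_rot: [[0.227, 0.974, -0.0], [0.974, -0.227, -0.0], [-0.0, -0.0, -1.0]]
ft_force: [0.8, -0.3, -2.4]
width: 0.603
[462.2247527  201.18442864  55.24309938] 0.6033506478441965
[-2.24071938e+02  8.81363477e+01  3.93258343e-03]
```

```bash
python3 -m jog '[[[0.5,0,0,-0.05,0,0,0],[0.5,-0.05,0.07,-0.075,0,0,-9],[0.5,-0.093,0.133,-0.075,0,0,-18],[0.5,-0.093,0.133,-0.075,0,0,-18],[0.5,-0.093,0.133,-0.075,0,0,-18],[0.5,-0.093,0.133,-0.075,0,0,-18],[0.5,-0.093,0.133,-0.075,0,0,-18],[0.5,-0.093,0.133,-0.075,0,0,-18]]]' 25
python3 - <<'E'
from h import *
show(snap("wrist","w2"),"w2")
E
```

```text
time_s: 4.53
position: [570.3, 81.4, 130.4]
eef_rot: [[-0.086, 0.996, -0.0], [0.996, 0.086, 0.0], [0.0, -0.0, -1.0]]
ft_force: [1.0, 0.2, -2.2]
width: 0.597
```

View pics/w2.png

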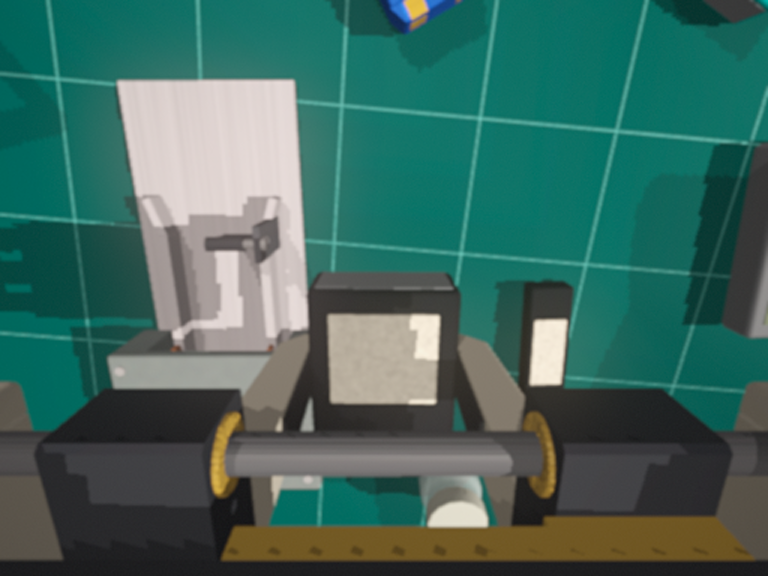

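The plate's near edge runs (118,80)–(295,80), level, so the yaw matches. The flap is at (240,242) and the pack is square in the jaws.

```bash
python3 - <<'E'
from h import *
s=manip.state();R=s["eef_rot"]
for u,v,z in [(118,80.5,5),(295.5,80,5),(307.5,325,5),(206,243,49),(142,198,21),(278,198,21),(113,353,51),(311,290,158.4-5),(458,290,158.4-5)]:
    w=pt("w2",u/1.5,v/1.5,z); print(u,v,w.round(1),(R.T@(w-s["position"])).round(1), pt("w2",u/1.5,v/1.5).round(1))
b=np.arctan2(-R[0,0],R[1,0]);print(np.degrees(b))
E
```

```text
118 80.5 [457.8 -93.4   5. ] [-164.4 -127.2  125.6] [ 4.573e+02 -9.620e+01  3.000e-01]
295.5 80 [448.   16.7   5. ] [ -53.8 -127.6  125.6] [447.4  15.9   0.7]
307.5 325 [611.4  30.1   5. ] [-54.6  36.4 125.6] [611.4  30.1   5. ]
206 243 [546.2 -24.5  49. ] [-103.3  -33.2   81.6] [545.5 -23.2  52.1]
142 198 [527.1 -75.3  21. ] [-152.3  -56.7  109.6] [529.5 -84.8   3.6]
278 198 [519.6  10.8  21. ] [-65.9 -56.7 109.6] [520.6   8.7  12. ]
113 353 [621.7 -84.4  51. ] [-169.5   36.8   79.5] [ 648.9 -117.     0.9]
311 290 [535.7  53.7 153.4] [-24.5 -37.  -22.8] [537.   53.  149.2]
458 290 [531.2 104.9 153.4] [ 26.9 -37.  -22.8] [532.7 106.  148.4]
4.949439790118884
```

```bash
python3 -m jog '[[[0.5,-0.05,-0.035,0,0,0,0],[0.5,-0.109,-0.08,0,0,0,0],[0.5,-0.109,-0.08,0,0,0,0],[0.5,-0.109,-0.08,0.05,0,0,0],[0.5,-0.109,-0.08,0.1,0,0,0],[0.5,-0.109,-0.08,0.11,0,0,0],[0.5,-0.109,-0.08,0.115,0,0,0],[0.5,-0.109,-0.08,0.12,0,0,0],[0.5,-0.109,-0.08,0.12,0,0,0],[0.5,-0.109,-0.08,0.12,0,0,0]]]' 25
python3 - <<'E'
from h import *
show(snap("wrist","w3"),"w3")
E
```

```text
time_s: 5.82
position: [501.3, -35.0, 11.7]
eef_rot: [[-0.085, 0.996, 0.002], [0.996, 0.085, -0.0], [-0.0, 0.002, -1.0]]
ft_force: [-0.6, -0.0, -3.4]
width: 0.601
```

View pics/w3.png

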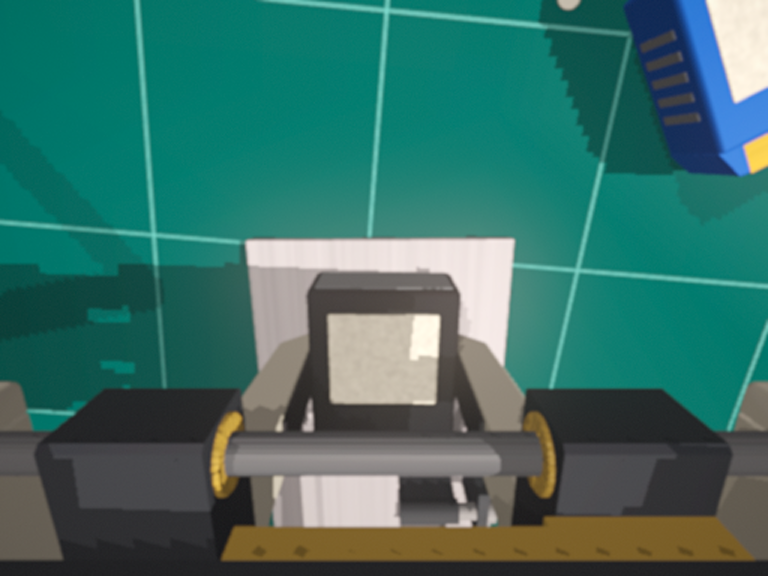

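```bash
python3 -m jog '[[[1,0,0,0.001,0,0,0],[1,0,0,0.001,0,0,0],[1,0,0,0.001,0,0,0],[1,0,0,0.001,0,0,0],[1,0,0,0.001,0,0,0],[1,0,0,-0.03,0,0,0],[1,0,0,-0.07,0,0,0],[1,0,0,-0.07,0,0,0],[1,0,0,-0.07,0,0,0]]]' 25
python3 - <<'E'
from h import *
show(snap("wrist","w4"),"w4")
s=manip.state();print(s["qpos"],s["ft_force"])
E
```

```text
time_s: 7.0
position: [500.3, -34.9, 80.3]
eef_rot: [[-0.085, 0.996, -0.0], [0.996, 0.085, -0.0], [-0.0, -0.0, -1.0]]
ft_force: [-0.0, 0.3, -1.8]
width: 1.003
[-1.71877128e-01 -2.22308919e-02  1.90805783e+00 -1.01567801e-05
  1.25726932e+00 -1.82788055e+00] [-0.51129085  0.16969179 -0.91868692]
```

View pics/w4.png

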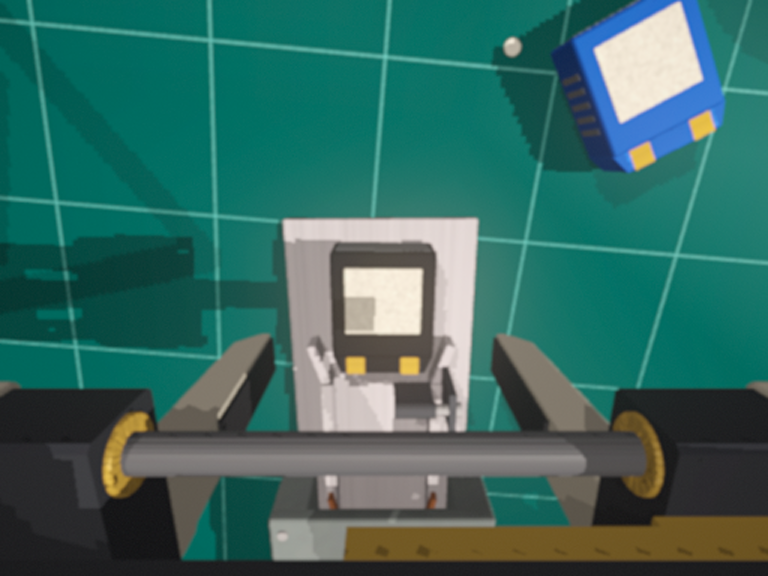

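Pack lies square on the plate: tail top edge at y≈245 to 252, pads at (356,366) and (409,366), nose between the guide tips and short of the flap.

```bash
python3 - <<'E'
from h import *
s=manip.state();R=s["eef_rot"]
for u,v,z in [(283.5,219.5,5),(477.5,219.5,5),(333,252,33),(435,252,33),(331,340,33),(434,340,33),(383,375,33)]:
    w=pt("w4",u/1.5,v/1.5,z); print(u,v,w.round(1),(R.T@(w-s["position"])).round(1))
E
```

```text
283.5 219.5 [457.5 -94.3   5. ] [-55.7 -47.   74.7]
477.5 219.5 [448.2  14.8   5. ] [ 53.7 -47.   74.7]
333 252 [467.5 -62.7  33. ] [-25.1 -34.4  46.7]
435 252 [463.  -10.9  33. ] [ 26.9 -34.5  46.7]
331 340 [516.3 -61.2  33. ] [-27.8  14.3  46.6]
434 340 [511.5  -5.5  33. ] [28.1 14.3 46.6]
383 375 [535.  -31.3  33. ] [ 0.5 35.5 46.6]
```

```bash
python3 -m jog '[[[0,-0.001,-0.04,0,0,0,10],[0,-0.001,-0.077,0,0,0,20],[0,-0.001,-0.077,0,0,0,30],[0,-0.001,-0.077,0,0,0,40],[0,-0.001,-0.077,0,0,0,50],[0,-0.001,-0.077,0,0,0,60],[0,-0.001,-0.077,0,0,0,70],[0,-0.001,-0.077,0,0,0,80],[0,-0.001,-0.077,0,0,0,90],[0,-0.001,-0.077,0.03,0,0,90],[0,-0.001,-0.077,0.07,0,0,90],[0,-0.001,-0.077,0.07,0,0,90],[0,-0.001,-0.077,0.07,0,0,90],[0,-0.001,-0.077,0.07,0,0,90]]]' 25
python3 - <<'E'
from h import *
show(snap("wrist","w5"),"w5")
s=manip.state();print(s["qpos"],s["ft_force"])
E
```

```text
time_s: 8.8
position: [425.1, -42.7, 12.2]
eef_rot: [[0.996, 0.085, 0.002], [0.085, -0.996, -0.001], [0.002, 0.001, -1.0]]
ft_force: [0.0, -0.8, 0.3]
width: 0.004
[-2.20369987e-01 -1.34546841e-01  2.15114741e+00 -1.64355200e-06
  1.12228835e+00 -3.05532915e-01] [ 0.03322673 -0.3935303   0.87575247]
```

View pics/w5.png

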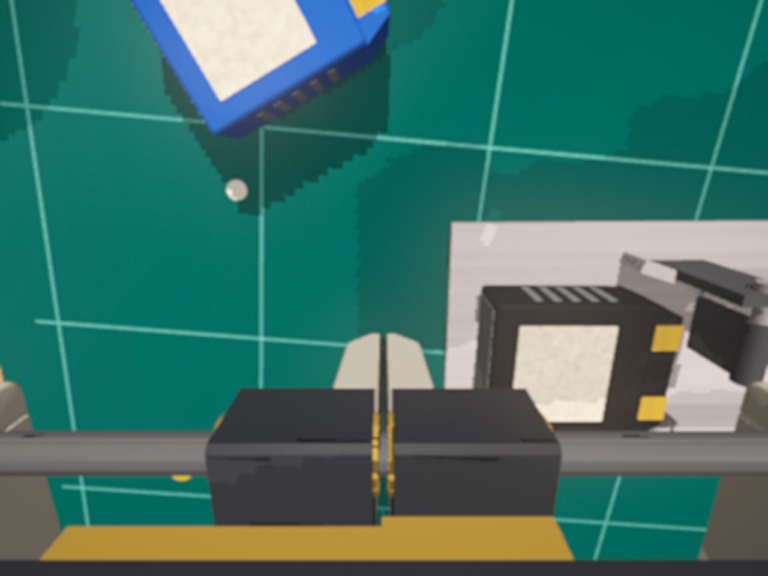

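```bash
python3 -m jog '[[[0,0.010,0,0,0,0,0],[0,0.018,0,0,0,0,0],[0,0.024,0,0,0,0,0],[0,0.029,0,0,0,0,0],[0,0.034,0,0,0,0,0],[0,0.039,0,0,0,0,0],[0,0.044,0,0,0,0,0],[0,0.049,0,0,0,0,0],[0,0.054,0,0,0,0,0],[0,0.059,0,0,0,0,0],[0,0.063,0,0,0,0,0],[0,0.066,0,0,0,0,0],[0,0.066,0,0,0,0,0]]]'
python3 - <<'E'
from h import *
show(snap("wrist","w6"),"w6")
s=manip.state();print(s["position"],s["ft_force"])
E
```

```text
time_s: 10.48
position: [490.0, -36.8, 10.8]
eef_rot: [[0.996, 0.085, 0.001], [0.085, -0.996, -0.0], [0.001, 0.0, -1.0]]
ft_force: [0.1, 0.0, 0.5]
width: 0.008
[489.99859466 -36.84396833  10.79649321] [0.40441625 0.14118412 0.00461923]
```

View pics/w6.png

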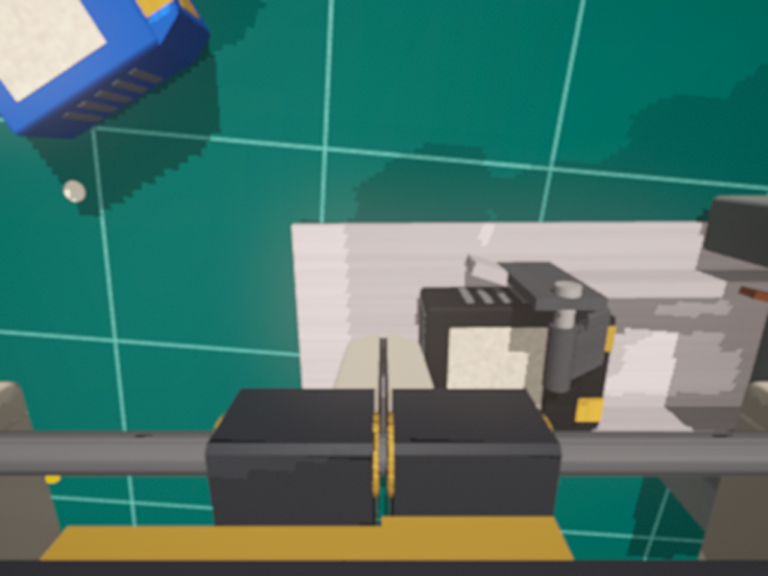

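Pack's nose is under the flap, which rides on its top; the pack sits straight between the walls, with its tail top corner at (421,289).

```bash
python3 - <<'E'
from h import *
s=manip.state();R=s["eef_rot"]
for u,v,z in [(421,289.5,33),(422.5,380,33),(292.5,224.5,5),(434,388,60),(610,317,33)]:
    w=pt("w6",u/1.5,v/1.5,z); print(u,v,(R.T@(w-s["position"])).round(1))
E
```

```text
421 289.5 [ 12.8 -36.4 -22.2]
422.5 380 [ 14.3  -0.8 -22.2]
292.5 224.5 [-37.  -55.1   5.8]
434 388 [ 15.  -13.2 -49.2]
610 317 [ 80.9 -26.1 -22.1]
```

```bash
python3 -m jog '[[[0,-0.006,0,0,0,0,0],[0,-0.006,0.01,0,0,0,0],[0,-0.006,0.01,0,0,0,0],[0,0,0.01,0,0,0,0],[0,0.004,0.01,0,0,0,0],[0,0.008,0.01,0,0,0,0],[0,0.012,0.01,0,0,0,0],[0,0.016,0.01,0,0,0,0],[0,0.020,0.01,0,0,0,0],[0,0.024,0.01,0,0,0,0],[0,0.028,0.01,0,0,0,0],[0,0.032,0.01,0,0,0,0],[0,0.036,0.01,0,0,0,0],[0,0.040,0.01,0,0,0,0]]]'
python3 -m jog '[[[0,0.001,0,0,0,0,0],[0,0.002,0,0,0,0,0],[0,0.003,0,0,0,0,0],[0,0.004,0,0,0,0,0],[0,0.005,0,0,0,0,0],[0,0.006,0,0,0,0,0]]]'
```

```text
time_s: 12.28
position: [530.6, -43.3, 10.6]
eef_rot: [[0.996, 0.085, 0.0], [0.085, -0.996, 0.0], [0.0, -0.0, -1.0]]
ft_force: [-3.1, -1.4, 3.0]
width: 0.003
time_s: 13.02
position: [536.3, -42.9, 10.6]
eef_rot: [[0.996, 0.085, -0.0], [0.085, -0.996, -0.0], [-0.0, 0.0, -1.0]]
ft_force: [-2.9, -1.0, 1.5]
width: 0.006
```

```bash
python3 -m jog '[[[0,0.0015,0,0,0,0,0],[0,0.003,0,0,0,0,0],[0,0.0045,0,0,0,0,0],[0,0.006,0,0,0,0,0],[0,0.0075,0,0,0,0,0],[0,0.009,0,0,0,0,0],[0,0.010,0,0,0,0,0]]]'
python3 -m jog '[[[0,0.001,0,0,0,0,0],[0,0.002,0,0,0,0,0],[0,0.003,0,0,0,0,0],[0,0.004,0,0,0,0,0],[0,0.005,0,0,0,0,0]]]'
python3 -m jog '[[[0,0.001,0,0,0,0,0],[0,0.002,0,0,0,0,0],[0,0.003,0,0,0,0,0],[0,0.004,0,0,0,0,0],[0,0.005,0,0,0,0,0]]]'
```

```text
time_s: 13.9
position: [546.4, -42.0, 10.7]
eef_rot: [[0.996, 0.085, 0.0], [0.085, -0.996, -0.0], [0.0, 0.0, -1.0]]
ft_force: [-2.8, -0.4, 1.7]
width: 0.003
time_s: 14.52
position: [551.3, -41.6, 10.6]
eef_rot: [[0.996, 0.085, 0.0], [0.085, -0.996, -0.0], [0.0, 0.0, -1.0]]
ft_force: [-3.0, -0.7, 1.7]
width: 0.005
time_s: 15.15
position: [556.3, -41.2, 10.6]
eef_rot: [[0.996, 0.085, 0.0], [0.085, -0.996, 0.0], [0.0, -0.0, -1.0]]
ft_force: [-2.8, -0.5, 1.6]
width: 0.003
```

```bash
python3 -m jog '[[[0,0.001,0,0,0,0,0],[0,0.002,0,0,0,0,0],[0,0.003,0,0,0,0,0],[0,0.004,0,0,0,0,0],[0,0.005,0,0,0,0,0]]]'
python3 -m jog '[[[0,0.001,0,0,0,0,0],[0,0.002,0,0,0,0,0],[0,0.003,0,0,0,0,0],[0,0.004,0,0,0,0,0],[0,0.005,0,0,0,0,0]]]'
```

```text
time_s: 15.78
position: [561.3, -40.8, 10.7]
eef_rot: [[0.996, 0.085, -0.0], [0.085, -0.996, -0.0], [-0.0, 0.0, -1.0]]
ft_force: [-2.9, -1.6, 1.6]
width: 0.004
time_s: 16.4
position: [566.2, -40.4, 10.6]
eef_rot: [[0.996, 0.085, -0.0], [0.085, -0.996, -0.0], [-0.0, 0.0, -1.0]]
ft_force: [-3.9, -1.3, 1.1]
width: 0.004
```

```bash
python3 -m jog '[[[0,0.001,0,0,0,0,0],[0,0.002,0,0,0,0,0],[0,0.003,0,0,0,0,0]]]'
python3 -m jog '[[[0,0.001,0,0,0,0,0],[0,0.002,0,0,0,0,0],[0,0.003,0,0,0,0,0]]]'
python3 -m jog '[[[0,0.001,0,0,0,0,0],[0,0.002,0,0,0,0,0]]]'
```

```text
time_s: 16.77
position: [569.0, -40.1, 10.6]
eef_rot: [[0.996, 0.085, -0.0], [0.085, -0.996, -0.0], [-0.0, 0.0, -1.0]]
ft_force: [-4.4, -0.7, 2.2]
width: 0.003
time_s: 17.15
position: [572.1, -39.9, 10.6]
eef_rot: [[0.996, 0.085, -0.0], [0.085, -0.996, -0.0], [-0.0, 0.0, -1.0]]
ft_force: [-6.0, -1.5, 2.9]
width: 0.003
time_s: 17.4
position: [573.8, -39.8, 10.6]
eef_rot: [[0.996, 0.085, -0.001], [0.085, -0.996, -0.0], [-0.001, 0.0, -1.0]]
ft_force: [-8.1, -3.1, 5.4]
width: 0.007
```

```bash
python3 -m jog '[[[0,0.001,0,0,0,0,0],[0,0.002,0,0,0,0,0]]]' | grep -E "pos|ft"
python3 -m jog '[[[0,0.001,0,0,0,0,0],[0,0.002,0,0,0,0,0]]]'| grep -E "pos|ft"
python3 -m jog '[[[0,0.001,0,0,0,0,0]]]'| grep -E "pos|ft"
```

```text
position: [576.2, -39.5, 10.6]
ft_force: [-2.9, -1.3, 1.9]
position: [578.2, -39.3, 10.6]
ft_force: [-3.4, -1.4, 1.2]
position: [579.1, -39.2, 10.6]
ft_force: [-4.3, -1.1, 1.7]
```

```bash
for i in 1 ; do python3 -m jog '[[[0,0.001,0,0,0,0,0]]]'| grep -E "pos|ft"; done
python3 -m jog '[[[0,0.001,0,0,0,0,0]]]'| grep -E "pos|ft"
python3 -m jog '[[[0,0.001,0,0,0,0,0]]]'| grep -E "pos|ft"
python3 -m jog '[[[0,0.001,0,0,0,0,0]]]'| grep -E "pos|ft"
```

```text
position: [580.1, -39.1, 10.6]
ft_force: [-4.6, -1.6, 1.1]
position: [581.1, -39.0, 10.6]
ft_force: [-3.4, -1.7, 0.7]
position: [582.1, -39.0, 10.6]
ft_force: [-4.0, -1.0, 1.0]
position: [583.1, -38.9, 10.6]
ft_force: [-4.2, -1.2, 1.4]
```

```bash
python3 -m jog '[[[0,0.001,0,0,0,0,0]]]'| grep -E "pos|ft"
python3 -m jog '[[[0,0.001,0,0,0,0,0]]]'| grep -E "pos|ft"
python3 -m jog '[[[0,0.0007,0,0,0,0,0]]]'| grep -E "pos|ft"
python3 -m jog '[[[0,0.0007,0,0,0,0,0]]]'| grep -E "pos|ft"
```

```text
position: [583.6, -38.8, 10.5]
ft_force: [-8.1, -2.0, 5.1]
position: [584.0, -38.8, 10.6]
ft_force: [-13.3, -1.4, 8.6]
position: [584.2, -38.8, 10.5]
ft_force: [-14.9, -2.6, 9.8]
position: [584.5, -38.8, 10.5]
ft_force: [-16.3, -2.7, 12.5]
```

```bash
python3 -m jog '[[[0,0,0,0,0,0,0]]]'| grep -E "pos|ft"
python3 -m jog '[[[0,-0.001,0,0,0,0,0],[0,-0.004,0,0,0,0,0],[0,-0.012,0,0,0,0,0],[0,-0.02,0,0,0,0,0],[0,-0.02,0,-0.04,0,0,0],[0,-0.02,0,-0.09,0,0,0],[0,-0.07,0,-0.13,0,0,0],[0,-0.07,0,-0.13,0,0,0],[0,-0.07,0,-0.13,0,0,0],[0,-0.07,0,-0.13,0,0,0]]]'
python3 - <<'E'
from h import *
show(snap("wrist","w7"),"w7")
E
```

```text
position: [584.5, -38.9, 10.5]
ft_force: [-15.2, -2.6, 9.8]
time_s: 20.4
position: [516.3, -44.4, 139.0]
eef_rot: [[0.996, 0.085, -0.002], [0.085, -0.996, 0.0], [-0.002, -0.001, -1.0]]
ft_force: [-0.4, -0.2, 0.4]
width: 0.006
```

View pics/w7.png

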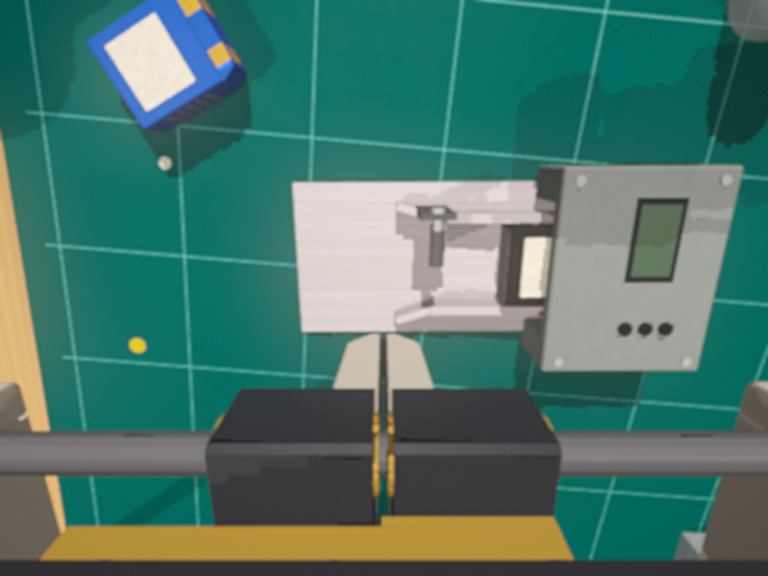

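The flap hangs vertically at (437,235) behind the pack. The tail's top edge is at x≈509, with the pack's front under the housing.

```bash
python3 - <<'E'
from h import *
a=pt("w7",509/1.5,265/1.5,33);b=pt("w7",298/1.5,265/1.5,5)
t=pt("w7",499.5/1.5,265/1.5,6)
print(np.hypot(*(a-b)[:2])-95,np.hypot(*(t-b)[:2])-95)
for u,v in[(437,225),(437,235),(437,250)]:print(pt("w7",u/1.5,v/1.5))
E
```

```text
49.436017293874585 50.63039038130012
[5.44221819e+02 4.06005319e-01 5.03115276e+01]
[544.63659083  -5.20658068  52.57707344]
[545.66826439 -14.14548143  53.13465484]
```

```bash
python3 -c "
from plant import manip
print(manip.sign_off())"
```

```text
the job is handed in; nothing more can be done
None
```

I loaded the wide black pack into the charger and handed the job in. My checks indicate it is home, but I can't read the contact joint, so "home" is inferred from force and position.

- **Loading:** I set the pack flat on the loading plate, contact end first. I pushed it mid-tail under the flap, then from about 10 mm right of mid-lane past the flap and into the cheeks.
- **Finding the stop:** Cheek drag began with the tail at about bay x = 31 mm. It peaked near 8 N, then settled at 3–4 N. The push then rose steeply to about 16 N at the stop.
- **Final checks:** The tail stayed at about bay x = 50 mm after I backed off, inside the expected 30–54 mm and about 20 mm after the drag began. The last picture shows the flap hanging shut and the hand clear. I saw no bystander moved, but I did not re-measure their positions.
- **Force limit:** The push along the lane stayed under 17 N. At the peak, the wrist sensor also read about 12 N vertically. That makes the total about 20.7 N, so the 20 N limit was met along the lane but was borderline or slightly over on the full reading.

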